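Lock a height stop with its jam nut and cap it

ROBOT

A 6-joint arm with a two-finger parallel gripper is mounted at the origin on the work surface; the furniture and walls round the work are solid. World frame = base frame: x ahead of the robot, y to its left, z up, the work surface at z = 0. Lengths are in m, angles in rad, forces in N, time in s.
With the tool pointing down it reaches from about 0.375 to 0.975 m from the base axis. Payload 3.8 kg.
Tool frame: the origin (TCP) lies midway between the tips of the shut fingers; the grasp point (between the pads) lies 19 mm behind it; x points along the fingers, y is the direction in which the jaws open and shut, and the axes are right-handed (so a half turn about x gives the same grasp; the last joint's range is limited). The gripper opens to 88 mm and grips with 3 to 60 N. Pads are 18 mm wide; open, the fingers measure 123 mm over their backs; the gripper's body (75 mm by 187 mm) begins 45 mm behind the grasp point.
Start: joints at [-1.223, 0.264, 1.604, -0, 1.274, -0.037], TCP at [0.253, -0.626, 0.239] pointing down, gripper open.
Joint ranges: [-2.63, 2.63], [-0.94, 2.18], [0.31, 2.57], [-1.31, 4.45], [0, 2.66], [-2.55, 2.55]. Speed limits (rad/s): [2.57, 2.57, 3.14, 3.14, 3.14, 3.14].

INTERFACE

Orientations are given as a rotation vector (axis times angle).
In Python, from cell import manip, inverse_kinematics, cams, order gives the robot as it stands. Calls block until the motion is done:
- manip.move_pose(position, orientation): joint-space move of the TCP to a pose.
- manip.move_linear(position, rate=0.15, rot=None): straight line of the TCP; rot=None keeps the orientation; rate is the mean speed in m/s.
- manip.set_joints(angles): joint-space move.
- manip.set_gripper(opening, force=None): finger opening in m; force is the grip in N (None keeps the last); returns when the fingers have stopped.
- manip.dwell(seconds).
- inverse_kinematics(position, orientation): joint angles nearest the present ones, or None.
- manip.state(): the state.
- cams.capture(name): name is "scene" or "top"; returns a dict with "image" (480x640x3 uint8, blue, green, red), "z_map" (480x640 float32, m along the optical axis (not along the pixel's ray), 0 where there is no reading), "intrinsics" (3x3 intrinsics, pixels), "position" and "orientation" of the camera in the world. Camera axes: x right, y down, z forward; pixel columns grow to the right and rows downward; lengths in m; the calibration is good to about 2 mm. A picture is of the moment at which its call begins.
A pose or a line that the arm cannot do raises manip.IKError and nothing moves.
- order.close_job(): hands the job in, once; it reports no verdict.
The state is a dict: "clock": time; "joint_pos": joint angles; "joint_velocities": joint speeds; "tau": joint torques, N m; "tool_pos": TCP position; "tcp_rot": TCP orientation; "contact_force": force on the tool from outside, world axes, zero at the start; "moment": the same for the moment, N m; "gripper_width": finger opening in m.
Only numpy, scipy, OpenCV 4.12 (cv2) and the standard library are available. Lean on these libraries where they do the work, as an engineer would, in place of code of your own. Each camera call takes 0.05 s, during which the arm holds its last target. There are 200 camera calls.

TASK

The set screw of the height stop has been adjusted; now lock it. Run the dark hex jam nut clockwise down the screw until it seats on the brass bush, tighten it to about 0.4 N m and hold it so for half a second (under 0.25 it is not locked, over 0.65 the bush is spoiled). Then set the red bumper cap gently over the end of the screw, open end down, so that it sits squarely on the seated nut, and let go; leave the brass weight where it stands.

Things in the scene. Friction and masses are not known exactly. Their poses are not given: they have to be found in the camera images.
- post: height-stop post, bolted down: blue flange 84 x 64 x 12 mm with four screw heads and an upright round tower of 26 mm diameter (44 mm at its foot, below 28 mm height), top 50 mm over the table. Origin: centre of the flange's underside on the table; z up. Bush, screw and nut stand on the origin's vertical axis
- bush: brass threaded bush, 24 mm in diameter, standing out of the tower; its flat top face is 54.5 mm over the table. Origin: centre of that face, z up, x as the post's x. It sits torsion-elastic in the tower: under the seated nut it turns with it, 8 N m per rad, and springs back when the nut is let go
- screw: upright steel set screw, fixed in the post, 14 mm thread. Origin on its axis at table height, z up; it ends 93.5 mm over the table
- jam_nut: dark steel hex jam nut on the screw: 30 mm across flats, 16 mm high, 34.6 mm across corners. Origin: centre of its underside. z up, two of the six flats face its y and -y. Clockwise from above it goes down 4 mm a turn; it starts 1.6 to 2.9 rad (1.0 to 1.9 mm) short of the bush. Thread drag about 0.02 N m; on the seat the moment rises steeply at once. It stays where it is left
- nut_top (a point): centre of the nut's top face, 16 mm over its underside; turns with the nut
- screw_tip (a point): centre of the screw's rounded upper end, about 21 to 23 mm over the nut's top
- bumper_cap: red plastic bumper cap, loose, standing on the table mouth down: 26 mm in diameter, 30 mm high, bore 18 mm wide and 26 mm deep open at the bottom. Origin: centre of its open lower end, z up. It slips loosely over the screw and rests on the nut's top face
- test_weight: brass weight with a neck, 29 mm in diameter, 51 mm high, a bystander standing near the cap. Origin: centre of its underside
Things that resemble listed ones, but are neither listed nor needed, are in the scene too. Of the things that look like the bumper_cap, take the one that is farthest to the robot's left at the start.

How it is judged:
On the way, in this order (a step that is already met when the one before it is completed fails the run):
1. the seated nut is held tight at 0.24 to 0.68 N m, so that the bush is turned by 0.03 to 0.085 rad (angle between the x axis of bush and the x axis of post, either way round between 0.03 and 0.085 rad and z of jam_nut in the frame of bush below 0.0002 m), for 0.3 s.
2. the cap stands on the nut over the screw (horizontal distance between bumper_cap and screw below 0.004 m and z of bumper_cap in the frame of nut_top between -0.003 and 0.003 m and angle between bumper_cap's own z axis and vertical below 0.12 rad), for 0.2 s.
At the end, for the whole second after the job is handed in: The nut is down on the bush (underside within 0.2 mm of its top face); the cap stands upright (within 0.12 rad) and at rest on the nut, its lower rim within 3 mm of the nut's top face and its axis within 4 mm of the screw's; the brass weight is within 20 mm of its start (all of step 2 and z of jam_nut in the frame of bush below 0.0002 m and linear speed of bumper_cap below 0.02 m/s and distance of test_weight from where it was at the start of the episode below 0.02 m); the robot touches nothing.
It fails at once if the bush is spoiled: tightened over 0.68 N m, so that it turns by more than 0.085 rad (angle between the x axis of bush and the x axis of post, either way round above 0.085 rad).
It fails at once if the cap is rammed onto nut or screw with over 40 N (contact force between bumper_cap and jam_nut above 40 N or contact force between bumper_cap and screw above 40 N).
It fails at once if the brass weight is knocked over or shoved away (distance of test_weight from where it was at the start of the episode above 0.02 m or angle between test_weight's own z axis and vertical above 0.5 rad).
It also fails if it takes over 58 s, if anything falls off the work surface, if the arm or the gripper's body presses on something with over 40 N, if the wrist force passes 120 N, or if a joint passes its speed limit or range.

## Working session

There is one attempt and no reset: what is moved stays moved. The work goes in short steps, each a Python script; the robot and the scene stay as the last script left them, time stands still between calls to the robot, and variables do not carry over. Pictures are saved under pics/ and viewed, about 8 in all and at most 12, crops included, and the job is handed in when it is done.

```bash
ls; mkdir -p pics; python3 - <<'E'
from cell import manip, cams
import cv2, numpy as np
for n in("scene","top"):
    c=cams.capture(n); cv2.imwrite(f"pics/{n}0.png",c["image"]); np.savez(f"{n}0.npz",**c)
    print(n,c["position"],c["orientation"],c["intrinsics"].tolist() if hasattr(c["intrinsics"],'tolist') else c["intrinsics"])
print(manip.state())
E
```

```text
pics
scene [0.24589296 0.62110958 0.50072604] [-0.37584917  2.54358264 -1.48312418] [[503.295231243471, 0.0, 317.2043468746331], [0.0, 503.295231243471, 243.3795480685739], [0.0, 0.0, 1.0]]
top [ 0.33178561 -0.10848595  0.93286013] [-2.11280412  2.11215315 -0.22388491] [[461.13566873695413, 0.0, 324.06834742397507], [0.0, 461.13566873695413, 239.71645215689216], [0.0, 0.0, 1.0]]
{'clock': 0.1, 'joint_pos': array([-1.22288630e+00,  2.64713209e-01,  1.60521277e+00, -3.01371976e-05,
        1.27373325e+00, -3.69270969e-02]), 'joint_velocities': array([-9.42108026e-05, -8.00497065e-04, -3.86147709e-03, -1.09143240e-04,
       -1.00244691e-03,  2.32500738e-04]), 'tau': array([ 6.47582019e-04, -5.03616571e+01, -3.58070576e+01,  7.30487262e-02,
        2.32940493e-02, -4.47828825e-05]), 'tool_pos': array([ 0.25315322, -0.62503612,  0.237502  ]), 'tcp_rot': array([ 2.01108613,  0.39398412, -2.01180031]), 'contact_force': array([ 0.12931539, -0.01240775,  0.64538818]), 'moment': array([ 0.00208867, -0.04791191,  0.05083382]), 'gripper_width': 0.08802514238650588}
```

View pics/scene0.png

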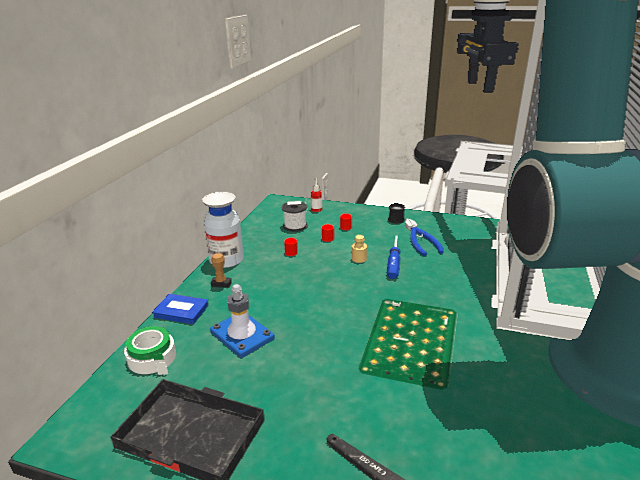

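View pics/top0.png

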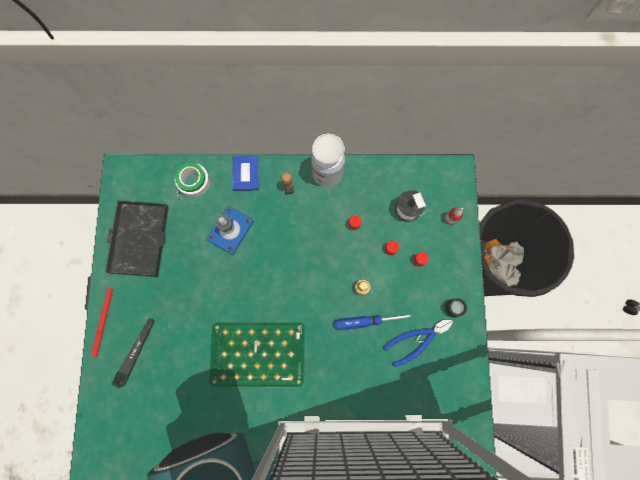

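The scene picture shows the post at (240,310), three red caps at (291,247), (328,233) and (346,222), and the weight at (359,250). In the top picture the post is at (231,228), the leftmost cap at (355,222) and the weight at (362,287). Next I measure these.

```bash
cat > h.py <<'E'
import numpy as np, cv2
from scipy.spatial.transform import Rotation as R
def pts(c):
    K=c["intrinsics"];z=c["z_map"];v,u=np.mgrid[:480,:640]
    p=np.stack([(u-K[0,2])/K[0,0]*z,(v-K[1,2])/K[1,1]*z,z],-1)
    w=p@R.from_rotvec(c["orientation"]).as_matrix().T+c["position"]
    w[z==0]=np.nan
    return w
def proj(c,P):
    q=R.from_rotvec(c["orientation"]).inv().apply(np.asarray(P)-c["position"]); K=c["intrinsics"]
    return q[...,:2]/q[...,2:]*K[0,0]+K[:2,2]
def ray(c,uv,z):
    K=c["intrinsics"];d=R.from_rotvec(c["orientation"]).apply([(uv[0]-K[0,2])/K[0,0],(uv[1]-K[1,2])/K[1,1],1])
    return c["position"]+d*(z-c["position"][2])/d[2]
def circ(p):  # circle fit
    A=np.c_[2*p[:,:2],np.ones(len(p))];s=np.linalg.lstsq(A,(p[:,:2]**2).sum(1),rcond=None)[0]
    return s[:2],np.sqrt(s[2]+s[0]**2+s[1]**2)
def blobs(m,amin=25):
    n,l,s,ce=cv2.connectedComponentsWithStats(m.astype(np.uint8));return [(l==i,s[i],ce[i]) for i in range(1,n) if s[i,4]>=amin]
E
python3 - <<'E'
from h import *
np.set_printoptions(precision=4,suppress=True)
for n in("scene","top"):
    c=dict(np.load(n+"0.npz"));w=pts(c);im=c["image"];hsv=cv2.cvtColor(im,cv2.COLOR_BGR2HSV)
    H,S,V=cv2.split(hsv)
    print(n)
    for nm,m in(("red",((H<6)|(H>174))&(S>180)&(V>90)),("brass",(H>15)&(H<28)&(S>90)&(V>100)),("blue",(H>100)&(H<118)&(S>150)&(V>60))):
        for b,s,ce in blobs(m,60):
            q=w[b];q=q[~np.isnan(q[:,0])]
            if len(q)<20 or q[:,2].mean()>.2 or q[:,2].mean()<-.05: continue
            zt=np.percentile(q[:,2],95);t=q[abs(q[:,2]-zt)<.003]
            print(nm,ce,s[4],"mean",q.mean(0),"ztop",zt,"topmean",t.mean(0),"rect top",ray(c,ce,zt))
    # post
    u,v=(231,225) if n=="top" else (239,310)
    r=w[v-45:v+45,u-45:u+45].reshape(-1,3);r=r[~np.isnan(r[:,0])]
    for lo,hi in((.008,.016),(.046,.0535),(.066,.078),(.09,.098)):
        t=r[(r[:,2]>lo)&(r[:,2]<hi)]
        if len(t)>4: print(lo,hi,len(t),t.mean(0),t.min(0),t.max(0))
    x0,y0=(u-40,v-40) if n=="top" else (u-40,v-50)
    cv2.imwrite(f"pics/c_{n}.png",cv2.resize(im[y0:y0+80,x0:x0+80],None,fx=5,fy=5,interpolation=cv2.INTER_CUBIC))
a,b=[cv2.imread(f"pics/c_{n}.png") for n in("scene","top")];cv2.imwrite("pics/c1.png",np.hstack([a,b]))
E
```

```text
scene
red [315.5645 194.4032] 62 mean [ 0.573  -0.3671  0.0428] ztop 0.048139697042523924 topmean [ 0.5731 -0.3684  0.0472] rect top [ 0.5693 -0.3557  0.0481]
red [345.1462 221.4795] 171 mean [ 0.4861 -0.2982  0.0199] ztop 0.03073632434606055 topmean [ 0.486  -0.3028  0.0299] rect top [ 0.4806 -0.2772  0.0307]
red [327.4359 232.5487] 195 mean [ 0.5081 -0.2411  0.0197] ztop 0.030736562160894806 topmean [ 0.5093 -0.2456  0.0298] rect top [ 0.502  -0.2212  0.0307]
red [223.2626 236.7677] 99 mean [ 0.6612 -0.0923  0.0662] ztop 0.0699832557119986 topmean [ 0.6593 -0.0931  0.0687] rect top [ 0.6576 -0.0861  0.07  ]
red [290.4732 246.5366] 205 mean [ 0.5607 -0.1669  0.02  ] ztop 0.030724595560979864 topmean [ 0.5617 -0.1716  0.0298] rect top [ 0.5535 -0.1491  0.0307]
red [168.4946 465.2258] 93 mean [0.5284 0.3202 0.009 ] ztop 0.016419837241035046 topmean [0.5178 0.3211 0.0152] rect top [0.524  0.3247 0.0164]
brass [461.2514  27.4809] 183 mean [ 0.403  -2.5108  0.1591] ztop 0.18795512912876675 topmean [ 0.3955 -2.5092  0.1875] rect top [ 0.3896 -2.2466  0.188 ]
brass [518.4381  42.8614] 541 
[... 2297 characters left out ...]
073 231.6537] 641 mean [0.5438 0.0791 0.0119] ztop 0.01472796897572085 topmean [0.5451 0.0781 0.0131] rect top [0.543  0.0786 0.0147]
blue [353.092  322.6706] 337 mean [ 0.3599 -0.1674  0.0194] ztop 0.022991148713042687 topmean [ 0.3609 -0.1675  0.0216] rect top [ 0.3598 -0.1671  0.023 ]
blue [411.8106 344.0852] 528 mean [ 0.319  -0.282   0.0114] ztop 0.014417628087955369 topmean [ 0.3208 -0.2853  0.0129] rect top [ 0.3191 -0.2813  0.0144]
0.008 0.016 1049 [0.5678 0.077  0.0123] [ 0.4669 -0.002   0.008 ] [0.6549 0.1773 0.016 ]
0.066 0.078 168 [0.5473 0.081  0.072 ] [0.5324 0.0668 0.066 ] [0.5656 0.0981 0.0776]
0.09 0.098 35 [0.5487 0.0817 0.0928] [0.5434 0.0761 0.0901] [0.5556 0.0873 0.0975]
```

View pics/c1.png

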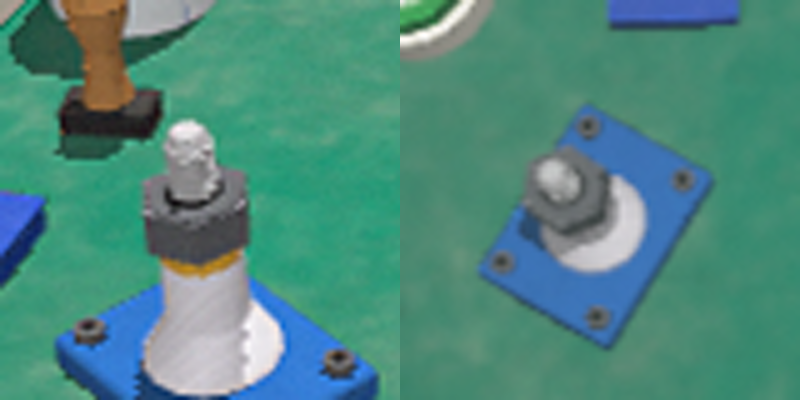

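The crops show the nut's hexagon in the top view (centre near (222,222), corners up and lower right) and a vertical nut edge in the scene view. Next I fit the axis and the hex angle, then list the possible grasps.

```bash
cat >> h.py <<'E'
def rot(a): # tool down, jaws along azimuth a
    x=np.array([0,0,-1.]);y=np.array([np.cos(a),np.sin(a),0]);return R.from_matrix(np.c_[x,y,np.cross(x,y)]).as_rotvec()
def yaw(rv):
    y=R.from_rotvec(rv).as_matrix()[:,1];return np.arctan2(y[1],y[0])
E
python3 - <<'E'
from h import *
from cell import manip,inverse_kinematics
np.set_printoptions(precision=4,suppress=True)
c=dict(np.load("top0.npz"));w=pts(c)
px=lambda x,y:((x-400+.5)/5-.5+191,(y+.5)/5-.5+185)
fc=np.array([ray(c,px(*p),.012) for p in((590,103),(713,180),(610,348),(480,270))]);print("flange",fc.mean(0),fc[:,:2].tolist())
print("tip",ray(c,px(557,178),.0915))
s=dict(np.load("scene0.npz"));ps=lambda x,y:((x+.5)/5-.5+199,(y+.5)/5-.5+260)
print("tip scene",ray(s,ps(190,148),.085), "nut scene mid-edges",ray(s,ps(147,215),.064),ray(s,ps(248,215),.064))
print("front edge",ray(s,ps(218,215),.066))
# hexagon: top-face points by height
ax=(fc.mean(0)[:2]+ray(c,px(557,178),.0915)[:2])/2
for cc,n in((c,"top"),(s,"scene")):
    ww=pts(cc);g=cc["image"].max(-1);d=np.hypot(ww[...,0]-ax[0],ww[...,1]-ax[1])
    m=(d<.022)&(ww[...,2]>.0685)&(ww[...,2]<.0765)
    print(n,m.sum(),np.median(ww[m][:,2]))
    cn=max(cv2.findContours(m.astype(np.uint8),0,1)[0],key=cv2.contourArea)[:,0]
    P=np.array([ray(cc,p,.072)[:2] for p in cn]);ctr,r=circ(P)
    P-=ctr;th=np.arctan2(P[:,1],P[:,0]);rr=np.hypot(*P.T)
    f=((rr-rr.mean())*np.exp(6j*th)).sum();print(ctr,r,"corner az deg",np.degrees(np.angle(f))/6,"amp",abs(f)/len(rr)*2)
    if n=="top":
        b=cv2.approxPolyDP(cn.reshape(-1,1,2),1.5,True)[:,0];print([ (np.degrees(np.arctan2(*(ray(cc,p,.072)[:2]-ctr)[::-1])).round(),) for p in b])
for a in np.radians(np.arange(-180,180,30)):
    q=inverse_kinematics(np.array([ax[0],ax[1],.05]),rot(a));print(round(np.degrees(a)),None if q is None else np.array(q))
E
```

```text
flange [0.5482 0.0815 0.012 ] [[0.5998684008424036, 0.08715689855567205], [0.5669817289720454, 0.035130482162629956], [0.49672839545555636, 0.0746263217131784], [0.5290322902623432, 0.12899540557864936]]
tip [0.5474 0.0814 0.0915]
tip scene [0.5506 0.0792 0.085 ] nut scene mid-edges [0.5631 0.0871 0.064 ] [0.5342 0.079  0.064 ]
front edge [0.5414 0.0839 0.066 ]
top 151 0.07221856635953083
[0.5491 0.0823] 0.01503593475192988 corner az deg -5.029205277433546 amp 0.0008101555509212268
[(np.float64(-13.0),), (np.float64(54.0),), (np.float64(120.0),), (np.float64(171.0),), (np.float64(-129.0),), (np.float64(-84.0),)]
scene 201 0.07209983826937727
[0.5466 0.0863] 0.014525401340133122 corner az deg 0.6723510703910828 amp 0.0013112588862743734
-180 None
-150 None
-120 [0.1026 0.2292 2.0285 0.     0.8839 2.197 ]
-90 [ 0.1026  0.2292  2.0285 -0.      0.8839  1.6734]
-60 [ 0.1026  0.2292  2.0285 -0.      0.8839  1.1498]
-30 [0.1026 0.2292 2.0285 0.     0.8839 0.6262]
0 [ 0.1026  0.2292  2.0285 -0.      0.8839  0.1026]
30 [ 0.1026  0.2292  2.0285  0.      0.8839 -0.421 ]
60 [ 0.1026  0.2292  2.0285 -0.      0.8839 -0.9446]
90 [ 0.1026  0.2292  2.0285 -0.      0.8839 -1.4682]
120 [ 0.1026  0.2292  2.0285 -0.      0.8839 -1.9918]
150 [ 0.1026  0.2292  2.0285 -0.      0.8839 -2.5154]
```

The two views disagree on the hex angle (about -5° against 15°), so I look closer.

```bash
python3 - <<'E'
from h import *
o=[]
for n in("scene","top"):
    c=dict(np.load(n+"0.npz"));u,v=np.round(proj(c,[.548,.0815,.068])).astype(int);print(n,u-16,v-18)
    im=cv2.resize(c["image"][v-18:v+14,u-16:u+16],None,fx=12,fy=12,interpolation=cv2.INTER_CUBIC).astype(float)
    im=np.clip((im-20)*1.6,0,255)
    if n=="top":
        pass
    # predicted hexagons for corner az: -5 (yellow) & 15 (cyan)
    o.append(im.copy())
    for a,col in((-5,(0,255,255)),(15,(255,255,0))):
        t=np.radians(a+60*np.arange(6));P=np.c_[.548+.0173*np.cos(t),.0815+.0173*np.sin(t),np.full(6,.072)]
        q=((proj(c,P)-[u-16,v-18]+.5)*12-.5).astype(np.int32);cv2.polylines(im,[q],True,col,1)
    o.append(im)
cv2.imwrite("pics/c2.png",np.vstack([np.hstack(o[:2]),np.hstack(o[2:])])[:, :])
i=cv2.imread("pics/c2.png");cv2.imwrite("pics/c2.png",cv2.resize(i,(600,600)))
E
```

```text
scene 223 282
top 209 205[ WARN:0@0.731] global loadsave.cpp:1063 imwrite_ Unsupported depth image for selected encoder is fallbacked to CV_8U.
```

View pics/c2.png

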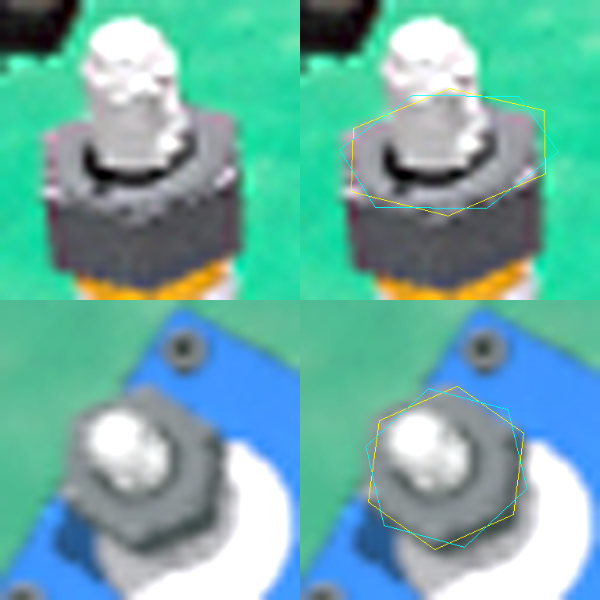

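Corner azimuth is about -3° and the -5° outline fits both views, so the flats are at 27° + 60°k. I'll grasp with the jaws at 87°, which leaves joint 6 about 3.9 rad of clockwise travel.

```bash
cat >> h.py <<'E'
def rd(manip,n=3,dt=.03):
    F=[];M=[]
    for _ in range(n):
        s=manip.state();F.append(s["contact_force"]);M.append(s["moment"]);manip.dwell(dt)
    print("t%.2f pos %s yaw %.4f q6 %.3f w %.4f F %s M %s"%(s["clock"],np.round(s["tool_pos"],4),yaw(s["tcp_rot"]),s["joint_pos"][5],s["gripper_width"],np.round(np.mean(F,0),2),np.round(np.mean(M,0),3)),flush=True)
    return np.mean(F,0),np.mean(M,0),s
E
python3 - <<'E'
from h import *
from cell import manip
a=np.radians(87)
manip.move_pose([.548,.0815,.18],rot(a)); manip.set_gripper(.06,8); rd(manip)
manip.move_linear([.548,.0815,.050],rate=.1); rd(manip)
manip.set_gripper(.02,8); rd(manip,5)
E
```

```text
t3.46 pos [0.548  0.0815 0.18  ] yaw 1.5184 q6 -1.416 w 0.0596 F [ 0.44 -0.13 -0.37] M [ 0.068 -0.104  0.002]
t5.01 pos [0.5487 0.0816 0.0509] yaw 1.5184 q6 -1.416 w 0.0599 F [0.09 0.36 0.21] M [ 0.072 -0.144  0.002]
t5.73 pos [0.5479 0.083  0.0501] yaw 1.5177 q6 -1.416 w 0.0298 F [-0.58  5.73  0.63] M [ 0.89  -0.048  0.003]
```

```bash
python3 - <<'E'
from h import *
from cell import manip
p=np.array([.548,.0831,.050])
manip.set_gripper(.042,8); manip.move_linear(p,rate=.1,rot=rot(np.radians(27))); F0,_,_=rd(manip)
manip.set_gripper(.02,8); F,_,s=rd(manip,4)
d=np.array([np.cos(np.radians(27)),np.sin(np.radians(27))]);f=(F-F0)[:2]@d;sh=(s["tool_pos"]-p)[:2]@d
print("f along jaw",f,"shift",sh)
E
```

```text
t7.42 pos [0.548  0.0831 0.05  ] yaw 0.4718 q6 -0.366 w 0.0418 F [ 0.63 -0.04 -0.24] M [-0.045 -0.101 -0.039]
t7.88 pos [0.5488 0.0835 0.0502] yaw 0.4713 q6 -0.366 w 0.0300 F [ 3.37  2.66 -2.15] M [ 0.306 -0.59   0.001]
f along jaw 3.6630754232081904 shift 0.0008412747118268489
```

The nut centre comes out at about (0.549, 0.083). I regrip it at 87° and run it down: a coarse turn of 1.45 rad, then small steps watched by the moment.

```bash
cat > turn.py <<'E'
from h import *
from cell import manip
C=np.array([.5490,.0830]);a0=np.radians(87);z0=.050
def to(th,rate=.15):
    manip.move_linear([C[0],C[1],z0-th*.004/(2*np.pi)],rate=rate,rot=rot(a0-th))
E
python3 - <<'E'
from turn import *
manip.set_gripper(.042,8); to(0); rd(manip)
manip.set_gripper(.02,40); rd(manip)
for th in(.5,1.0,1.45): to(th); rd(manip,2)
for th in(1.48,1.51):
    to(th); rd(manip,2,.02)
E
```

```text
t9.57 pos [0.549 0.083 0.05 ] yaw 1.5179 q6 -1.413 w 0.0420 F [-0.12  0.63 -0.12] M [ 0.077 -0.12   0.003]
t10.01 pos [0.549  0.0831 0.05  ] yaw 1.5184 q6 -1.413 w 0.0299 F [0.22 0.4  0.15] M [ 0.128 -0.128 -0.017]
t10.72 pos [0.549  0.0831 0.0497] yaw 1.0200 q6 -0.915 w 0.0294 F [ 0.25  0.59 -0.37] M [ 0.106 -0.132 -0.015]
t11.44 pos [0.549  0.0831 0.0494] yaw 0.5203 q6 -0.415 w 0.0295 F [ 0.    0.92 -0.1 ] M [ 0.132 -0.15  -0.024]
t12.11 pos [0.5491 0.0831 0.0491] yaw 0.0705 q6 0.035 w 0.0298 F [ 0.02  1.62 -0.61] M [ 0.148 -0.184 -0.008]
t12.41 pos [0.5491 0.0831 0.0491] yaw 0.0397 q6 0.065 w 0.0296 F [ 0.68  1.35 -0.08] M [ 0.191 -0.218 -0.016]
t12.69 pos [0.5491 0.083  0.0491] yaw 0.0095 q6 0.096 w 0.0295 F [ 0.75  1.92 -0.34] M [ 0.187 -0.213  0.001]
```

```bash
python3 - <<'E'
from turn import *
th=1.51
while th<3.1:
    th+=.035; to(th); F,M,s=rd(manip,2,.02)
    if abs(M[2]+.012)>.08: break
print("th",th)
rd(manip,4)
E
```

```text
t12.97 pos [0.5491 0.0831 0.049 ] yaw -0.0254 q6 0.131 w 0.0297 F [ 1.33  1.73 -0.85] M [ 0.232 -0.247 -0.007]
t13.26 pos [0.549  0.0831 0.049 ] yaw -0.0604 q6 0.166 w 0.0297 F [ 1.33  1.99 -0.77] M [ 0.262 -0.251 -0.032]
t13.54 pos [0.5491 0.083  0.049 ] yaw -0.0954 q6 0.201 w 0.0296 F [ 0.77  2.25 -1.74] M [ 0.258 -0.27   0.053]
t13.82 pos [0.5491 0.083  0.049 ] yaw -0.1303 q6 0.236 w 0.0295 F [ 1.55  2.14 -1.08] M [ 0.291 -0.284  0.003]
t14.11 pos [0.5491 0.083  0.0489] yaw -0.1654 q6 0.271 w 0.0296 F [ 1.95  2.11 -0.85] M [ 0.282 -0.29  -0.012]
t14.39 pos [0.5491 0.083  0.0489] yaw -0.2003 q6 0.306 w 0.0294 F [ 1.06  2.25 -1.04] M [ 0.318 -0.319  0.027]
t14.68 pos [0.5491 0.083  0.0489] yaw -0.2353 q6 0.341 w 0.0295 F [ 2.04  2.12 -1.03] M [ 0.334 -0.334  0.025]
t14.96 pos [0.5491 0.083  0.0489] yaw -0.2704 q6 0.376 w 0.0296 F [ 1.94  2.6  -1.49] M [ 0.321 -0.329 -0.002]
t15.24 pos [0.5491 0.083  0.0489] yaw -0.3054 q6 0.411 w 0.0294 F [ 2.12  1.74 -1.32] M [ 0.309 -0.352 -0.011]
t15.53 pos [0.5491 0.083  0.0488] yaw -0.3404 q6 0.446 w 0.0293 F [ 2.46  2.7  -1.36] M [ 0.345 -0.36
[... 2217 characters left out ...]
.616 -0.043]
t21.48 pos [0.549  0.083  0.0484] yaw -1.0754 q6 1.181 w 0.0295 F [ 4.28  1.74 -1.64] M [ 0.225 -0.666  0.036]
t21.76 pos [0.549  0.083  0.0483] yaw -1.1104 q6 1.216 w 0.0295 F [ 3.09  1.61 -1.64] M [ 0.248 -0.657 -0.059]
t22.04 pos [0.5491 0.083  0.0483] yaw -1.1453 q6 1.251 w 0.0295 F [ 4.06  0.71 -0.56] M [ 0.246 -0.591 -0.007]
t22.32 pos [0.5491 0.083  0.0483] yaw -1.1804 q6 1.286 w 0.0296 F [ 3.8   1.64 -0.53] M [ 0.195 -0.647 -0.012]
t22.61 pos [0.5491 0.083  0.0483] yaw -1.2151 q6 1.320 w 0.0297 F [ 4.32  1.31 -0.42] M [ 0.208 -0.623  0.087]
th 2.7350000000000017
t22.73 pos [0.5491 0.083  0.0483] yaw -1.2156 q6 1.321 w 0.0298 F [ 4.22  1.99 -1.02] M [ 0.247 -0.639  0.157]
```

```bash
python3 - <<'E'
from turn import *
th=2.735
for _ in range(4):
    F,M,s=rd(manip,5,.025)
    e=.40-M[2]
    if e<.04: break
    th+=min(.8*e/8,.015); to(th)
print("th",th)
for _ in range(4): rd(manip,6,.03)
E
```

```text
t22.86 pos [0.549  0.083  0.0483] yaw -1.2160 q6 1.321 w 0.0295 F [ 4.31  1.38 -0.93] M [ 0.248 -0.636  0.154]
t23.23 pos [0.549  0.083  0.0483] yaw -1.2314 q6 1.337 w 0.0293 F [ 4.08  1.1  -0.8 ] M [ 0.203 -0.638  0.196]
t23.61 pos [0.5491 0.083  0.0483] yaw -1.2464 q6 1.352 w 0.0291 F [ 3.78  1.14 -0.14] M [ 0.198 -0.646  0.29 ]
t23.98 pos [0.5491 0.083  0.0483] yaw -1.2575 q6 1.363 w 0.0296 F [ 4.37  1.25 -0.16] M [ 0.173 -0.671  0.365]
th 2.7760345322043833
t24.18 pos [0.549  0.083  0.0483] yaw -1.2575 q6 1.363 w 0.0296 F [ 3.93  0.73 -0.01] M [ 0.167 -0.641  0.357]
t24.38 pos [0.549  0.083  0.0483] yaw -1.2576 q6 1.363 w 0.0295 F [ 4.12  1.18 -0.16] M [ 0.177 -0.635  0.392]
t24.57 pos [0.549  0.083  0.0483] yaw -1.2576 q6 1.363 w 0.0296 F [3.98 1.11 0.28] M [ 0.18  -0.629  0.349]
t24.77 pos [0.549  0.083  0.0483] yaw -1.2576 q6 1.363 w 0.0296 F [4.06 1.19 0.34] M [ 0.141 -0.64   0.371]
```

The nut was held at about 0.37 N m for 0.8 s. I release it, back off, and check from the depth map the heights of things near the cap.

```bash
python3 - <<'E'
from turn import *
manip.set_gripper(.045); manip.move_linear([.549,.083,.16],rate=.2); rd(manip)
w=np.concatenate([pts(dict(np.load(n+"0.npz"))).reshape(-1,3) for n in("top","scene")])
for nm,(x0,x1,y0,y1) in dict(spool=(.55,.63,-.33,-.24),bottle=(.62,.74,-.17,-.04),near=(.45,.68,-.27,-.08)).items():
    q=w[(w[:,0]>x0)&(w[:,0]<x1)&(w[:,1]>y0)&(w[:,1]<y1)&(w[:,2]>.02)&(w[:,2]<.3)]
    print(nm,len(q),q.min(0),q.max(0))
    h=q[q[:,2]>.04];print("  >40mm",h.min(0) if len(h) else 0,h.max(0) if len(h) else 0)
E
```

```text
t26.01 pos [0.5475 0.0828 0.1581] yaw -1.2576 q6 1.363 w 0.0450 F [-0.69  0.32 -0.33] M [-0.018  0.01  -0.003]
spool 1061 [ 0.56729364 -0.3234994   0.02012136] [ 0.62257275 -0.25597149  0.05586129]
  >40mm [ 0.56729364 -0.3234994   0.0400736 ] [ 0.62257275 -0.25597149  0.05586129]
bottle 3566 [ 0.63499656 -0.15105426  0.02006978] [ 0.70654692 -0.04011135  0.13410661]
  >40mm [ 0.63499656 -0.15105426  0.040104  ] [ 0.70654692 -0.040262    0.13410661]
near 3431 [ 0.49731142 -0.26998411  0.02006978] [ 0.67998215 -0.0821446   0.13410661]
  >40mm [ 0.57298017 -0.26998411  0.040104  ] [ 0.67997434 -0.0821446   0.13410661]
```

The spool is 56 mm high, below the gripper body, which starts at about 74 mm. I centre the cap with a light squeeze at -85°, then grasp it at -30°.

```bash
python3 - <<'E'
from h import *
from cell import manip
p=[.5615,-.1715]; a,b=np.radians(-85),np.radians(-30)
manip.move_pose([*p,.16],rot(a)); manip.set_gripper(.05,5)
manip.move_linear([*p,.010],rate=.13); rd(manip)
manip.set_gripper(.01,4); rd(manip)
manip.set_gripper(.045,4)
manip.move_linear([*p,.006],rate=.1,rot=rot(b)); rd(manip)
manip.set_gripper(.01,10); rd(manip)
manip.move_linear([*p,.15],rate=.15); rd(manip)
from cell import cams
c=cams.capture("scene");u,v=proj(c,[.5615,-.1715,.16]).astype(int);print(u,v)
cv2.imwrite("pics/g.png",cv2.resize(c["image"][max(v-60,0):v+60,u-80:u+80],None,fx=4,fy=4))
E
```

```text
t28.70 pos [ 0.5625 -0.1718  0.0112] yaw -1.4836 q6 1.145 w 0.0501 F [-0.11  0.15 -0.21] M [ 0.03  -0.026  0.013]
t29.28 pos [ 0.5617 -0.1716  0.0103] yaw -1.4835 q6 1.145 w 0.0259 F [-0.12  0.08  1.64] M [0.002 0.065 0.004]
t30.97 pos [ 0.5615 -0.1715  0.0061] yaw -0.5243 q6 0.185 w 0.0451 F [ 0.03 -0.13  0.41] M [-0.035  0.008 -0.005]
t31.50 pos [ 0.5615 -0.1715  0.006 ] yaw -0.5236 q6 0.185 w 0.0247 F [ 0.55  0.33 -0.2 ] M [-0.014 -0.038  0.008]
t32.71 pos [ 0.5605 -0.1712  0.1485] yaw -0.5236 q6 0.185 w 0.0244 F [-0.1   0.4  -0.49] M [-0.071 -0.051 -0.005]
287 177
```

View pics/g.png

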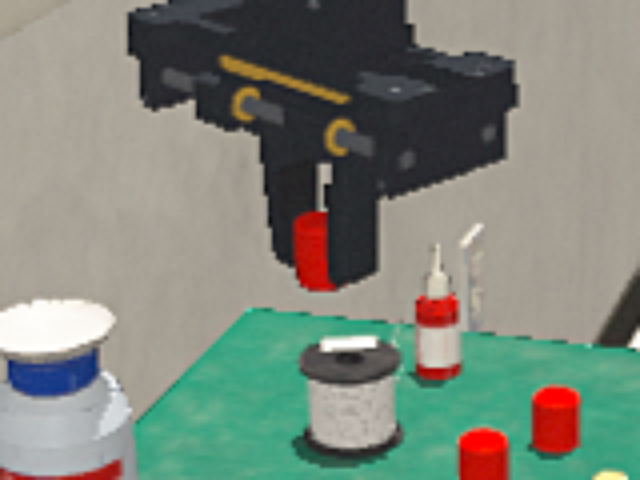

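The cap hangs upright between the pads. I carry it over the screw and lower it, watching the force.

```bash
python3 - <<'E'
from h import *
from cell import manip
C=[.549,.083];b=np.radians(-30)
manip.move_pose([*C,.13],rot(b)); manip.move_linear([*C,.106],rate=.08); manip.dwell(.2); F0,_,_=rd(manip)
for z in(.1,.096,.092,.088,.084,.080,.0785,.0775,.0768):
    manip.move_linear([*C,z],rate=.04); F,_,s=rd(manip,3,.02)
    if (F-F0)[2]>5 or np.hypot(*(F-F0)[:2])>6: print("contact");break
E
```

```text
t34.51 pos [0.5494 0.0831 0.1065] yaw -0.5236 q6 0.629 w 0.0248 F [-0.21  0.23 -0.5 ] M [-0.025 -0.052  0.017]
t34.88 pos [0.5487 0.083  0.0996] yaw -0.5235 q6 0.629 w 0.0246 F [-0.07 -0.21 -0.41] M [-0.024 -0.029 -0.003]
t35.17 pos [0.5488 0.083  0.0957] yaw -0.5236 q6 0.629 w 0.0244 F [-0.17  0.28 -0.52] M [-0.016 -0.045  0.033]
t35.48 pos [0.5488 0.083  0.0917] yaw -0.5236 q6 0.629 w 0.0249 F [ 0.27  0.36 -0.75] M [-0.052 -0.027  0.005]
t35.77 pos [0.5488 0.083  0.0877] yaw -0.5236 q6 0.629 w 0.0250 F [ 0.24  0.1  -0.86] M [-0.072 -0.049 -0.022]
t36.08 pos [0.5488 0.083  0.0837] yaw -0.5236 q6 0.629 w 0.0247 F [0.08 0.1  0.05] M [-0.043 -0.03  -0.015]
t36.38 pos [0.5488 0.083  0.0797] yaw -0.5236 q6 0.629 w 0.0244 F [-0.24  0.12 -0.34] M [-0.002 -0.038  0.011]
t36.67 pos [0.549  0.083  0.0784] yaw -0.5236 q6 0.629 w 0.0246 F [-0.07  0.51 -0.55] M [-0.024 -0.029  0.022]
t36.98 pos [0.549  0.083  0.0774] yaw -0.5236 q6 0.629 w 0.0246 F [ 0.15 -0.31 -0.49] M [-0.026 -0.058 -0.007]
t37.27 pos [0.549  0.083  0.0768] yaw -0.5236 q6 0.629 w 0.0248 F [ 0.03  0.1  -0.42] M [-0.062 -0.024  0.034]
```

Free descent, with no contact on the screw. I go on to the nut in 0.4 mm steps, then let go.

```bash
python3 - <<'E'
from h import *
from cell import manip,cams
C=[.549,.083];F0,_,_=rd(manip)
for z in np.arange(.0764,.0735,-.0004):
    manip.move_linear([*C,z],rate=.03); F,_,s=rd(manip,3,.02)
    if (F-F0)[2]>2: print("contact");break
manip.set_gripper(.036); rd(manip); manip.set_gripper(.045)
manip.move_linear([*C,.17],rate=.12); manip.move_pose([.45,.0,.25],rot(np.radians(-30))); rd(manip)
o=[]
for n in("scene","top"):
    c=cams.capture(n);np.savez(n+"1.npz",**c);w=pts(c);H,S,V=cv2.split(cv2.cvtColor(c["image"],cv2.COLOR_BGR2HSV))
    d=np.hypot(w[...,0]-.549,w[...,1]-.083)<.03
    q=w[d&((H<6)|(H>174))&(S>150)];print(n,len(q),q.mean(0),q.min(0),q.max(0))
    br=w[(H>15)&(H<28)&(S>90)&(V>100)];br=br[(abs(br[:,0]-.428)<.05)&(abs(br[:,1]+.184)<.05)];print("weight",br.mean(0))
    u,v=proj(c,[.549,.083,.07]).astype(int)
    o.append(cv2.resize(c["image"][v-35:v+35,u-35:u+35],(400,400),interpolation=cv2.INTER_CUBIC))
cv2.imwrite("pics/f.png",np.hstack(o))
E
```

```text
t37.36 pos [0.549  0.083  0.0768] yaw -0.5236 q6 0.629 w 0.0247 F [ 0.35 -0.11 -0.13] M [-0.024 -0.022  0.03 ]
t37.67 pos [0.5491 0.083  0.0765] yaw -0.5236 q6 0.629 w 0.0248 F [ 0.26 -0.01 -0.36] M [-0.023 -0.049  0.007]
t37.98 pos [0.5491 0.083  0.0764] yaw -0.5236 q6 0.629 w 0.0251 F [-1.3   0.61  3.32] M [-0.048  0.199 -0.022]
contact
t38.43 pos [0.5489 0.083  0.0758] yaw -0.5236 q6 0.629 w 0.0360 F [0.08 0.12 0.04] M [-0.033 -0.058 -0.042]
t40.47 pos [0.4502 0.0005 0.2487] yaw -0.5234 q6 0.469 w 0.0452 F [ 0.28 -0.05  0.28] M [-0.026 -0.068 -0.008]
scene 406 [0.54589687 0.08956252 0.09037176] [0.53504165 0.07183159 0.07019867] [0.56034615 0.0972765  0.10200692]
weight [ 0.42765267 -0.17831945  0.02539974]<stdin>:13: RuntimeWarning: Mean of empty slice.
  ret = um.true_divide(
Traceback (most recent call last):
ValueError: zero-size array to reduction operation minimum which has no identity
```

```bash
python3 - <<'E'
from h import *
c=dict(np.load("scene1.npz"));u,v=proj(c,[.549,.083,.07]).astype(int)
cv2.imwrite("pics/f.png",cv2.resize(c["image"][v-35:v+35,u-35:u+35],(420,420),interpolation=cv2.INTER_CUBIC))
E
```

```text
(no output)
```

View pics/f.png

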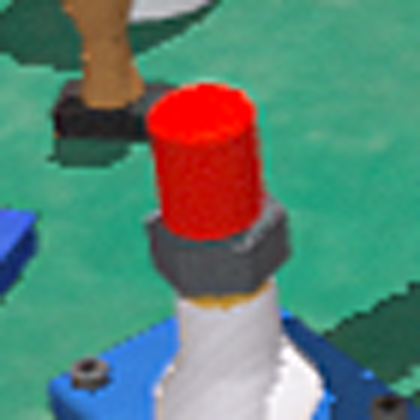

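The cap at (210,165) sits flush on the nut at (220,250). Its lean in the picture matches the perspective lean of the tower. I hand the job in.

```bash
python3 - <<'E'
from cell import manip,order
print(manip.state()["clock"]); print(order.close_job())
E
```

```text
40.6
the job is handed in; nothing more can be done
None
```

The nut is locked, the cap is on the screw, and the job was handed in at 40.6 s of the 58 s allowed; no verdict was reported.

- **Nut:** I turned it clockwise until it seated at about 2.72 rad. I then held it at a measured 0.35–0.39 N m for about 0.8 s and let go. I did not measure the bush's twist directly.
- **Cap:** I took the leftmost red cap and lowered it over the screw. It never touched the screw; it met the nut at about 3–4 N, at the expected height of 70.4 mm, and I released it there.
- **Last checks:** The scene camera shows the cap standing on the nut, lower rim at about 70 mm. It sits about 1 mm off the nut's centre, and its slight lean matches the perspective. In that view the brass weight reads within 1 mm of where it started, and the gripper is clear of everything.
- **Checks that failed or disagreed:** My final top-camera check failed because no cap was visible there; I think the arm blocked the view. The first hex-angle readings from the two views also disagreed (about -5° against 15°), which a closer crop settled near -3°.

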